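Put the salami keeper to bed

ROBOT

A 7-joint arm with a two-finger parallel gripper is mounted at the origin on the work surface. World frame = base frame: x ahead of the robot, y to its left, z up, the work surface at z = 0. Lengths are in m, angles in rad, forces in N, time in s.
With the tool pointing down it reaches from about 0.4 to 0.85 m from the base axis. Payload 4.5 kg.
Tool frame: the origin (TCP) lies between the finger pads; the fingertips stand 11 mm ahead of it and the grasp point (between the pads) lies 8 mm behind it (r.nose_length is the distance from the TCP to the fingertips, in m); z points along the fingers, y is the line along which they close (so a half turn about z gives the same grasp; the last joint's range is limited). The gripper opens to 88 mm and grips with 3 to 60 N. Pads are 18 mm wide; open, the fingers measure 123 mm over their backs; the gripper's body (75 mm by 187 mm) begins 45 mm behind the grasp point.
Start: joints at [1.252, 0.689, -0.195, 1.565, 0.157, 0.902, -0.215], TCP at [0.216, -0.587, 0.227] pointing down, gripper open.
Joint ranges: [-3.01, 3.01], [-0.46, 2.08], [-1.47, 1.51], [0.13, 2.56], [-1, 4.14], [0.04, 2.09], [-2.66, 2.66]. Speed limits (rad/s): [2.57, 2.57, 3.14, 3.14, 3.14, 3.14, 3.14].

INTERFACE

Orientations are given as a unit quaternion [x, y, z, w].
In Python, from plant import get_state, snapshot, camera_model, r gives the robot as it stands.
- The arm moves only by the shell command python3 -m inch 'ROWS' [FORCE]. ROWS is text: rows parted by semicolons, each of 7 numbers parted by spaces: the opening, from -1 (shut) to 1 (fully open), then the shift along the tool's x, y, z in m, then the turn, a rotation vector about the tool's x, y, z in rad. A call has 1 to 20 rows; each row shifts and turns the commanded pose from where the row before left it, along the tool's axes as they then stand; what a row does not reach is not made up. A row lasts 1/12 s, in which the tool goes at most 41.7 mm and 7.16 degrees, less where a joint would pass 70% of its speed; a pose out of reach is approached as far as the arm can. A call is refused whole if a number of a shift passes 0.0417 or a number of a turn 0.125, either way. A call with a gripper value outside its range is refused whole. The fingers move at their own pace and stop on an object; FORCE is the grip in N (left out, the last holds). Time passes only in rows, so rows that do not move let the fingers close. It gives the time, the measured TCP pose, the force, the opening and the grip force at its end, in the units of the state.
- get_state(): the state, without advancing time (a new reading comes with each control period).
- snapshot(name): name is "scene" or "top"; returns (picture, depth): 420x560x3 uint8, red, green, blue; 420x560 float32, m along the optical axis (not along the pixel's ray), 0 where there is no reading.
- camera_model(name): a dict with "intrinsics" (3x3 intrinsics, pixels), "dist" ([k1, k2, p1, p2, k3] as OpenCV has them; the pictures are not rectified), "view" (4x4, takes a point from world to camera coordinates). Camera axes: x right, y down, z forward; pixel columns grow to the right and rows downward; lengths in m; the calibration is good to about 2 mm. A picture is of the moment at which its call begins. camera_model takes no time and is no camera call.
- r.finish_job(): hands the job in; it is judged then, once.
The state is a dict: "clock": time; "q": joint angles; "qd": joint speeds; "joint_torque": joint torques, N m; "tool_pos": TCP position; "eef_rot": TCP orientation; "contact_force": force on the tool from outside, world axes, zero at the start; "moment": the same for the moment, N m; "opening": opening from 0.0 (shut) to 1.0 (fully open); "finger_force": force on a finger pad.
Only numpy, scipy, OpenCV 4.12 (cv2) and the standard library are available. Lean on these libraries where they do the work, as an engineer would, in place of code of your own. Each camera call takes 0.05 s, during which the arm holds its last target. There are 200 camera calls.

TASK

Close up the small steel salami keeper on the deli counter: with the fingertips push its pulled-out tray fully home, then push its door fully shut. Push gently, without slamming; pinch and lift nothing, leave the salami lying in the tray, and do not disturb the other goods on the counter.

Things in the scene. Friction and masses are not known exactly. Their poses are not given: they have to be found in the camera images.
- case: the salami keeper, a low steel box fixed to the counter, 240 mm deep, 260 mm wide, 88 mm high, with a clear solid top that begins 30 mm behind the mouth; its mouth is open on the side facing the robot. Origin: on the counter, in the middle of the mouth's width, in the plane of the mouth. Its x axis points into the box (the way the tray goes in), y to the left as seen from the robot, z up
- tray (a joint): how far the tray is pulled out of the mouth, m: 0 = fully home (hard stop), grows as it comes out along the case's -x, at most 0.150. It slides stiffly (about 1.5 N of friction) and stays where it is left. The tray is white, 226 mm wide, with its floor 20 mm and its side walls' tops 46 mm above the counter. Moving in faster than 0.5 m/s is slamming
- tray_front (a point): point on the outer (robot-side) surface of the tray's blue front panel, in the middle of its width, 55 mm above the counter; axes as the case's. The panel is 226 mm wide, 10 mm thick with its lining, and reaches from 14 to 70 mm above the counter. With the tray home this surface is 2 mm inside the plane of the mouth. Fingers on both sides of the panel at once count as pinching
- door (a joint): opening angle of the door, rad: 0 = shut over the mouth (hard stop), grows as the free edge swings out towards the robot and on to the left (clockwise from above), at most 2.3; starts at about 1.5 to 2.1. Stiff hinge (0.06 Nm of friction), it stays where it is left. Closing faster than 3 rad/s is slamming. The tray must be home before the door is shut
- door_hinge (a point): point on the door's upright hinge axis, at the left (+y) end of the mouth, 55 mm above the counter; in the case's axes it lies at x = -2 mm, y = +130 mm
- door_push (a point): point on the door's outer surface (the one that faces the robot when shut), 200 mm from the hinge axis along the door, 60 mm from the free edge, 55 mm above the counter; it turns with the door. Its x axis points square into the door from outside, the way to push; its y axis points along the door to the hinge. The outer surface lies 12 mm out from the hinge axis
- door_edge (a point): middle of the door's free upright edge, 260 mm from the hinge axis, 55 mm above the counter; axes as door_push. The door is an upright panel 260 mm wide, 12 mm thick, from 6 to 86 mm above the counter: green frame, clear pane, an orange strip 34 mm wide along this edge. Push on its outer side only: fingers on both sides at once count as pinching
- salami_center (a point): centre of the loose piece of salami, 74 mm across, 45 mm tall, about 0.2 kg, standing on its cut face on the tray's floor, 55 to 150 mm behind the tray's front; its centre 42 mm above the counter. It rides in with the tray
- stub: bystander: cut salami end standing on the wooden board on the left, 80 mm across, 75 mm tall, with a white card rising to 132 mm; origin: centre of the underside
- cheese: bystander: round yellow cheese on the same board, 100 mm across, 45 mm tall; origin: centre of the underside
- olives: bystander: green glass jar with brass cap on the right, 64 mm across, 100 mm tall; origin: centre of the underside
- mill: bystander: dark wooden pepper mill on the right, 54 mm across, 118 mm tall; origin: centre of the underside
- tin: bystander: red tin on the right, 72 mm across, 85 mm tall; origin: centre of the underside
- mustard: bystander: small amber jar standing on the rear half of the keeper's clear top, 50 mm across, 60 mm tall, top 148 mm above the counter; origin: centre of the underside
Mind the look-alikes: they are no part of the job. Leave any black, blue or turquoise look-alike of the part that bears salami_center alone.

How it is judged:
By the outcome, as a careful person would: the job done as asked, in the order asked, and still so for the second after the job is handed in, with the robot touching nothing.
It also fails if it takes over 54 s, if anything falls off the work surface, if the arm or the gripper's body presses on something with over 40 N, if the wrist force passes 120 N, or if a joint passes its speed limit or range.

## Working session

There is one attempt and no reset: what is moved stays moved. The work goes in short steps, Python scripts to look and compute and a shell command to move; the robot and the scene stay as the last step left them, time stands still between calls to the robot, and variables do not carry over. Pictures are saved under pics/ and viewed, at most 10 in all, crops included, and the job is handed in when it is done.

```bash
mkdir -p pics; ls; cat > h.py <<'E'
import numpy as np, cv2
from plant import get_state, snapshot, camera_model, r
from scipy.spatial.transform import Rotation as R
def px(name,depth,u,v,k=2):
    m=camera_model(name);K=np.array(m["intrinsics"]);d=np.array(m["dist"]);V=np.array(m["view"])
    p=cv2.undistortPoints(np.array([[[u,v]]],float),K,d)[0,0]
    w=depth[v-k:v+k+1,u-k:u+k+1];w=w[w>0]
    z=np.median(w) if len(w) else np.nan
    return (np.linalg.inv(V)@np.array([p[0]*z,p[1]*z,z,1]))[:3]
def ray(name,u,v,h):
    m=camera_model(name);K=np.array(m["intrinsics"]);d=np.array(m["dist"]);Vi=np.linalg.inv(np.array(m["view"]))
    p=cv2.undistortPoints(np.array([[[u,v]]],float),K,d)[0,0]
    dr=Vi[:3,:3]@np.array([p[0],p[1],1]);o=Vi[:3,3]
    return o+dr*(h-o[2])/dr[2]
def proj(name,P):
    m=camera_model(name);V=np.array(m["view"])
    return cv2.projectPoints(np.array(P,float).reshape(-1,1,3),cv2.Rodrigues(V[:3,:3])[0],V[:3,3],np.array(m["intrinsics"]),np.array(m["dist"]))[0][:,0]
E
python3 - <<'E'
from h import *
for n in("scene","top"):
    a,d=snapshot(n);cv2.imwrite(f"pics/{n}0.png",a[:,:,::-1]);np.save(f"{n}0.npy",d);print(np.linalg.inv(camera_model(n)["view"])[:3,3])
s=get_state();print(s)
E
```

```text
pics
[ 1.22682907 -0.74823081  0.94956735]
[2.74749087e-01 5.13620885e-05 1.69709867e+00]
{'clock': 0.1, 'q': array([ 1.25177341,  0.68991977, -0.19449635,  1.56623431,  0.15730676,
        0.90252456, -0.21510805]), 'qd': array([ 0.00100918, -0.0031172 , -0.00026546, -0.00343575,  0.00120582,
       -0.00193068,  0.00126361]), 'joint_torque': array([-2.58356253e-03, -5.28499031e+01, -1.27154455e+00, -1.53837651e+01,
       -5.25985833e-02,  1.97240239e-03,  8.91926788e-05]), 'tool_pos': array([ 0.21570339, -0.58596219,  0.22587892]), 'eef_rot': array([ 9.84474768e-01,  1.75524105e-01, -2.19792570e-04, -8.18947402e-04]), 'contact_force': array([ 0.41808721, -0.87850689, -0.18521641]), 'moment': array([7.74048541e-03, 2.42896399e-06, 2.66493227e-02]), 'finger_force': 0.0, 'opening': 1.0036866776544957}
```

View pics/scene0.png

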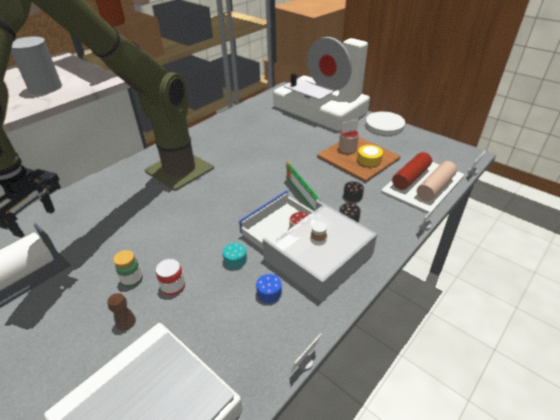

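View pics/top0.png

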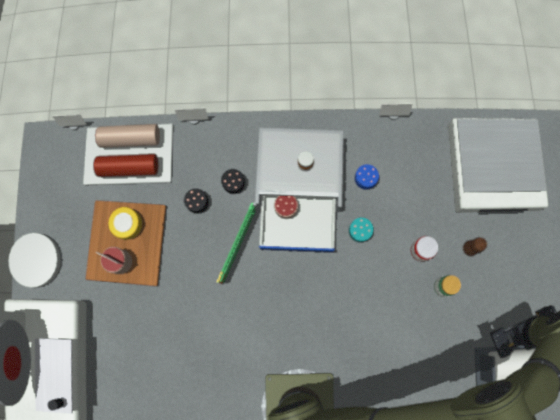

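Candidates for the salami: red (287,205) in the tray, against turquoise (361,230), blue (367,177), and black (233,181) and (196,200). I choose the red one lying in the tray. The tray panel is blue at (298,249). The door is green, from (255,203) to (219,281). A close crop will check this.

```bash
python3 - <<'E'
from h import *
a=cv2.imread("pics/top0.png")
cv2.imwrite("pics/c1.png",cv2.resize(a[115:295,190:390],None,fx=4,fy=4,interpolation=cv2.INTER_CUBIC)[:600*2,:][:720])
c=cv2.resize(a[120:290,195:385],None,fx=3.5,fy=3.5,interpolation=cv2.INTER_CUBIC);cv2.imwrite("pics/c1.png",c);print(c.shape)
E
```

```text
(595, 665, 3)
```

View pics/c1.png

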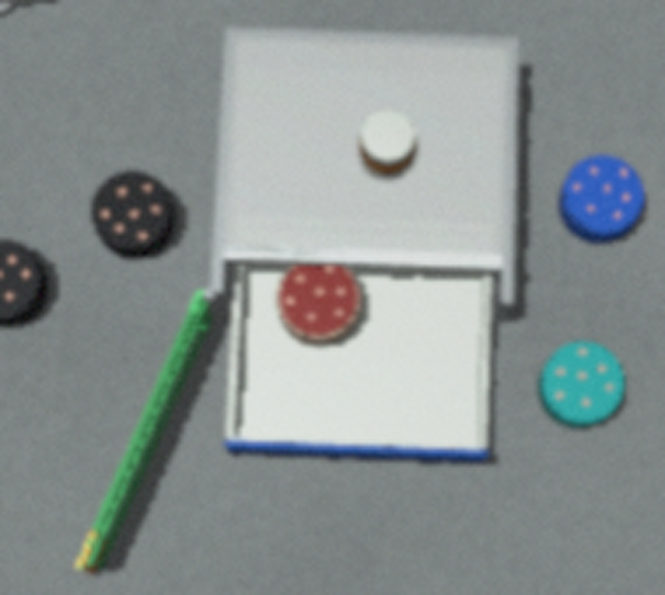

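```bash
python3 - <<'E'
from h import *
f=lambda x,y,h:ray("top",195+x/3.5,120+y/3.5,h)
P={k:f(*v) for k,v in dict(RL=(227,30,.088),RR=(518,38,.088),FR=(514,303,.088),FL=(211,292,.088),lipL=(224,262,.088),lipR=(500,269,.088),pL=(226,452,.07),pR=(490,459,.07),dH=(203,293,.086),dE1=(77,568,.086),dE2=(98,570,.086),red=(320,301,.0645),turq=(583,383,.045),b1=(133,214,.045)).items()}
for k,v in P.items(): print(k,v.round(4))
yl=np.arctan2(*(P['pL']-P['pR'])[[1,0]]);print("yaw",np.degrees(yl)-90)
d=P['lipL']-P['lipR'];print(np.degrees(np.arctan2(d[1],d[0]))-90)
d=P['RL']-P['RR'];print(np.degrees(np.arctan2(d[1],d[0]))-90)
d=P['RL']-P['FL'];print(np.degrees(np.arctan2(d[1],d[0])));d=P['RR']-P['FR'];print(np.degrees(np.arctan2(d[1],d[0])))
E=(P['dE1']+P['dE2'])/2;d=E-P['dH'];print("door",np.degrees(np.arctan2(d[1],d[0])),np.linalg.norm(d))
# depth-based case check
D=np.load("top0.npy")
for u,v in[(298,249),(290,248),(310,249),(258,203),(240,236),(221,280),(300,192)]:print(u,v,px("top",D,u,v,0).round(3))
s=get_state();print(R.from_quat(s['eef_rot']).as_matrix().round(3))
E
```

```text
RL [0.8528 0.1042 0.088 ]
RR [ 0.8395 -0.1538  0.088 ]
FR [ 0.5998 -0.1406  0.088 ]
FL [0.6152 0.1196 0.088 ]
lipL [0.6414 0.1082 0.088 ]
lipR [ 0.63   -0.1297  0.088 ]
pL [0.4786 0.1091 0.07  ]
pR [ 0.4678 -0.1168  0.07  ]
dH [0.6149 0.1267 0.086 ]
dE1 [0.38   0.2354 0.086 ]
dE2 [0.3781 0.2175 0.086 ]
red [0.61   0.0263 0.0645]
turq [ 0.5358 -0.2024  0.045 ]
b1 [0.697  0.1922 0.045 ]
yaw -2.7344738956612673
-2.742682718723188
-2.9570532704923522
-3.714113013827577
-3.1494166233018683
door 157.05792440409743 0.25602535028203377
298 249 [ 0.477 -0.006  0.067]
290 248 [0.48  0.018 0.071]
310 249 [ 0.476 -0.042  0.071]
258 203 [0.617 0.112 0.083]
240 236 [0.519 0.167 0.077]
221 280 [0.387 0.225 0.078]
300 192 [ 0.649 -0.016  0.08 ]
[[ 0.938  0.346 -0.001]
 [ 0.346 -0.938  0.002]
 [-0.    -0.002 -1.   ]]
```

The crop confirms it: red salami at crop (320,301) inside the white tray, blue panel from (226,452) to (490,459), door free edge at (88,569). The case yaw is about -3°, the tray is about 0.135 m out and the door is open about 1.92 rad.

I'll move in front of the tray, high, with the fingers shut.

```bash
python3 -m inch '-1 0 0 0 0 0 0.101; -1 0 0 0 0 0 0.101; -1 0 0 0 0 0 0.101; -1 0 0 0 0 0 0.101' 10
python3 -m inch '-1 .01 -.035 0 0 0 0;-1 .01 -.035 0 0 0 0;-1 .01 -.035 0 0 0 0;-1 .01 -.035 0 0 0 0;-1 .01 -.035 0 0 0 0;-1 .01 -.035 0 0 0 0;-1 .01 -.035 0 0 0 0;-1 .01 -.035 0 0 0 0;-1 .01 -.035 0 0 0 0;-1 .01 -.035 0 0 0 0;-1 .01 -.035 0 0 0 0;-1 .01 -.035 0 0 0 0;-1 .01 -.035 0 0 0 0;-1 .01 -.035 0 0 0 0;-1 .01 -.035 0 0 0 0;-1 .01 -.035 0 0 0 0;-1 .01 -.035 0 0 0 0;-1 0 0 0 0 0 0;-1 0 0 0 0 0 0'
cat > st.py <<'E'
from h import *
s=get_state();m=R.from_quat(s['eef_rot']).as_matrix()
print(s['clock'],s['tool_pos'].round(4),"yaw",np.degrees(np.arctan2(m[1,0],m[0,0])).round(2),"q",s['q'].round(2),"F",s['contact_force'].round(1));print(m.round(3))
E
python3 st.py
```

```text
clock: 0.43
tool_pos: [0.2158, -0.5862, 0.2262]
eef_rot: [1.0, -0.028, -0.0, -0.0]
contact_force: [0.5, 0.3, -0.1]
opening: 0.719
finger_force: 0.0
clock: 2.02
tool_pos: [0.4166, 0.0013, 0.2264]
eef_rot: [1.0, -0.023, 0.0, -0.0]
contact_force: [0.2, -0.1, -0.1]
opening: 0.004
finger_force: 0.0
2.0167 [0.4166 0.0013 0.2264] yaw -2.6 q [-0.11  0.43 -0.01  2.16  0.    0.55 -1.73] F [ 0.2 -0.1 -0.1]
[[ 0.999 -0.045  0.   ]
 [-0.045 -0.999  0.001]
 [-0.    -0.001 -1.   ]]
```

```bash
python3 -m inch '-1 0 0 .03 0 0 0;-1 0 0 .03 0 0 0;-1 0 0 .03 0 0 0;-1 0 0 .03 0 0 0;-1 0 0 .02 0 0 0;-1 0 0 .02 0 0 0;-1 .01 0 0 0 0 0;-1 .01 0 0 0 0 0;-1 .006 0 0 0 0 0;-1 .006 0 0 0 0 0;-1 0 0 0 0 0 0'
python3 -m inch '-1 .005 0 0 0 0 0;-1 .005 0 0 0 0 0;-1 .005 0 0 0 0 0;-1 .005 0 0 0 0 0;-1 .005 0 0 0 0 0;-1 .005 0 0 0 0 0'
python3 - <<'E'
from h import *
a,d=snapshot("scene");cv2.imwrite("pics/s1.png",cv2.resize(a[130:320,190:410],None,fx=3,fy=3,interpolation=cv2.INTER_CUBIC))
E
```

```text
clock: 2.93
tool_pos: [0.4496, -0.0036, 0.0669]
eef_rot: [1.0, -0.026, 0.001, 0.0]
contact_force: [-0.0, 0.4, -0.9]
opening: 0.002
finger_force: 0.0
clock: 3.43
tool_pos: [0.4787, -0.0041, 0.0667]
eef_rot: [1.0, -0.026, 0.0, 0.0]
contact_force: [-0.5, -0.2, 0.8]
opening: 0.004
finger_force: 0.0
```

View pics/s1.png

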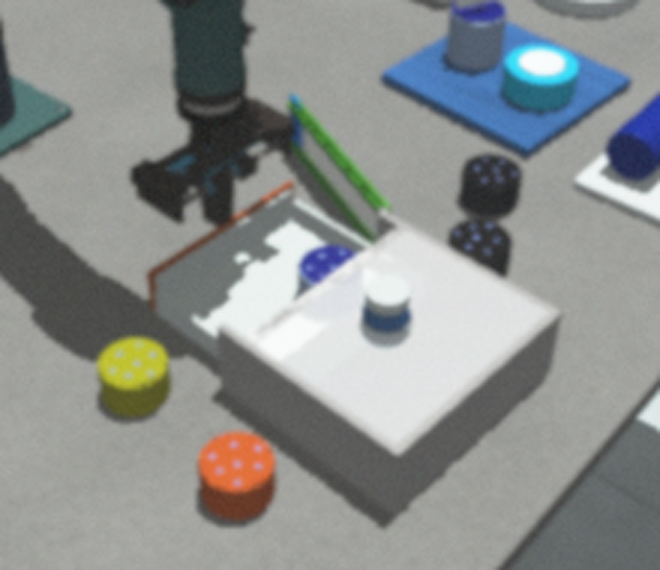

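With colours swapped in this crop, the fingers (220,215) stand outside the panel (rim from (150,275) to (293,185)), at about contact. I'll keep pushing.

```bash
python3 -m inch '-1 .008 0 0 0 0 0;-1 .008 0 0 0 0 0;-1 .008 0 0 0 0 0;-1 .008 0 0 0 0 0;-1 .008 0 0 0 0 0'
python3 -m inch '-1 .008 0 0 0 0 0;-1 .008 0 0 0 0 0;-1 .008 0 0 0 0 0;-1 .008 0 0 0 0 0;-1 .008 0 0 0 0 0;-1 .006 0 0 0 0 0'
python3 - <<'E'
from h import *
a,d=snapshot("top");cv2.imwrite("pics/t2.png",cv2.resize(a[120:290,195:385,::-1],None,fx=3.5,fy=3.5,interpolation=cv2.INTER_CUBIC))
E
```

```text
clock: 3.9
tool_pos: [0.5191, -0.0063, 0.0666]
eef_rot: [1.0, -0.026, 0.0, 0.0]
contact_force: [0.5, -0.2, 0.1]
opening: 0.006
finger_force: 0.0
clock: 4.4
tool_pos: [0.5652, -0.0086, 0.0666]
eef_rot: [1.0, -0.026, 0.0, 0.0]
contact_force: [0.1, 0.0, -0.1]
opening: 0.002
finger_force: 0.0
```

View pics/t2.png

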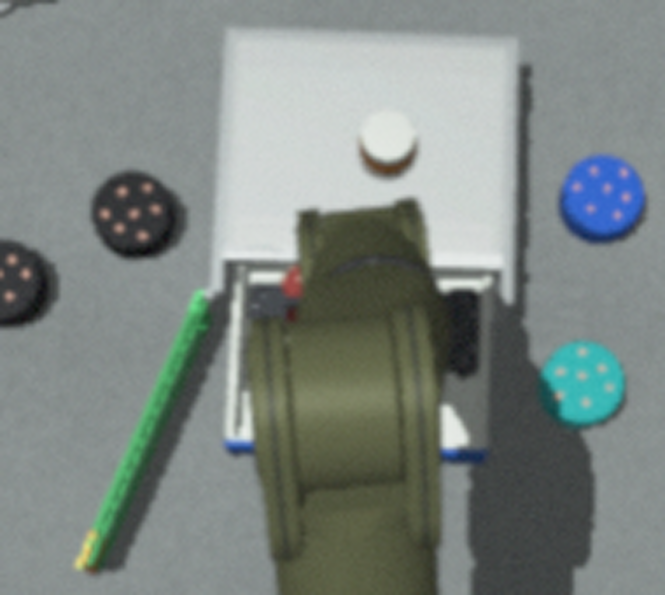

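The tray has not moved: the panel is still at crop (226,447)–(485,455), though the tool is over the tray and felt no force. I'll find out why before moving.

```bash
python3 - <<'E'
from h import *
print(r.nose_length,[x for x in dir(r) if x[0]!='_'])
a,d=snapshot("scene");np.save("s2.npy",d);cv2.imwrite("pics/s2.png",cv2.resize(a[150:290,220:390,::-1],None,fx=4,fy=4,interpolation=cv2.INTER_CUBIC))
s=get_state();p=s['tool_pos'];print(p, proj("scene",[p,p+[0,0,-.011],[.4729,-.004,.07],[.4729,-.004,.014]]))
E
python3 st.py
```

```text
0.011 ['Unreachable', 'finish_job', 'nose_length']
[ 0.56537211 -0.00860802  0.06662134] [[281.50472812 216.85963337]
 [281.54914983 219.32782469]
 [262.05415616 203.85003574]
 [262.77311109 216.07516646]]
4.5 [ 0.5654 -0.0086  0.0666] yaw -2.94 q [-0.06  0.85 -0.01  1.87  0.03  0.42 -1.71] F [-1.1 -0.4 -0.4]
[[ 0.999 -0.051  0.002]
 [-0.051 -0.999  0.   ]
 [ 0.002 -0.    -1.   ]]
```

View pics/s2.png

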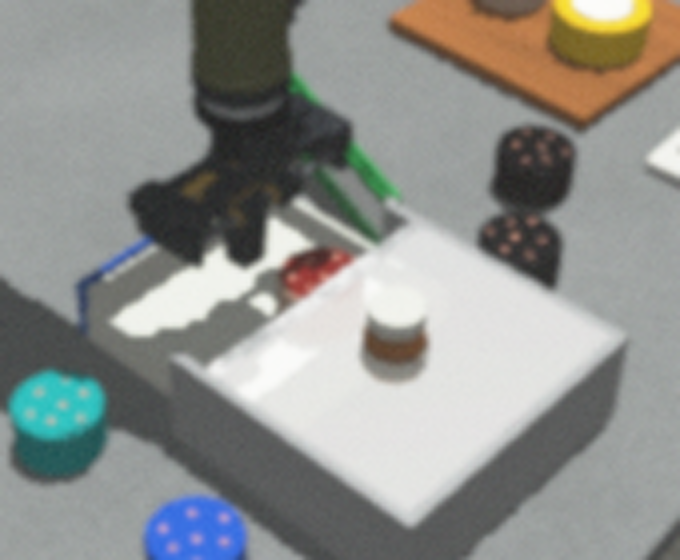

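The fingertip shows at full-frame (281.7,215.5), where the model predicts (281.5,219.3). So the tips are higher than expected and have skimmed over the panel without touching. I'll measure the tip height by depth.

```bash
python3 - <<'E'
from h import *
d=np.load("s2.npy")
for v in range(205,220):print(v,[tuple(px("scene",d,u,v,0).round(3)) for u in(279,281,283)])
E
```

```text
205 [(np.float64(0.588), np.float64(-0.045), np.float64(0.154)), (np.float64(0.598), np.float64(-0.047), np.float64(0.16)), (np.float64(0.597), np.float64(-0.036), np.float64(0.153))]
206 [(np.float64(0.592), np.float64(-0.049), np.float64(0.154)), (np.float64(0.596), np.float64(-0.044), np.float64(0.153)), (np.float64(0.597), np.float64(-0.036), np.float64(0.148))]
207 [(np.float64(0.572), np.float64(-0.028), np.float64(0.125)), (np.float64(0.594), np.float64(-0.042), np.float64(0.147)), (np.float64(0.572), np.float64(-0.008), np.float64(0.112))]
208 [(np.float64(0.573), np.float64(-0.028), np.float64(0.122)), (np.float64(0.576), np.float64(-0.022), np.float64(0.12)), (np.float64(0.573), np.float64(-0.009), np.float64(0.11))]
209 [(np.float64(0.574), np.float64(-0.029), np.float64(0.119)), (np.float64(0.574), np.float64(-0.019), np.float64(0.112)), (np.float64(0.572), np.float64(-0.008), np.float64(0.105))]
210 [(np.float64(0.574), np.float64(-0.03), np.float64(0.115)), (np.float64(0.573), np.float64(-0.019), np.float64(0.108)), (np.float64(0.575), np.float64(-0.011), np.float64(0.1
[... 954 characters left out ...]
p.float64(-0.029), np.float64(0.089)), (np.float64(0.574), np.float64(-0.021), np.float64(0.084)), (np.float64(0.532), np.float64(0.037), np.float64(0.02))]
217 [(np.float64(0.523), np.float64(0.026), np.float64(0.018)), (np.float64(0.576), np.float64(-0.023), np.float64(0.082)), (np.float64(0.536), np.float64(0.032), np.float64(0.021))]
218 [(np.float64(0.528), np.float64(0.02), np.float64(0.021)), (np.float64(0.532), np.float64(0.026), np.float64(0.018)), (np.float64(0.537), np.float64(0.03), np.float64(0.019))]
219 [(np.float64(0.527), np.float64(0.02), np.float64(0.015)), (np.float64(0.536), np.float64(0.021), np.float64(0.019)), (np.float64(0.536), np.float64(0.032), np.float64(0.012))]
```

Measured tip height is about 0.078 m (TCP 0.067), so the fingers reach about 22 mm less than stated. I'll rise a little, back out over the panel, and go down lower in front of it.

```bash
python3 -m inch '-1 0 0 -.015 0 0 0;-1 -.02 0 0 0 0 0;-1 -.025 0 0 0 0 0;-1 -.025 0 0 0 0 0;-1 -.025 0 0 0 0 0;-1 -.025 0 0 0 0 0;-1 -.015 0 0 0 0 0;-1 0 0 .02 0 0 0;-1 0 0 .018 0 0 0;-1 0 0 0 0 0 0'
python3 - <<'E'
from h import *
a,d=snapshot("scene");np.save("s3.npy",d);cv2.imwrite("pics/s3.png",cv2.resize(a[130:270,200:350,::-1],None,fx=4,fy=4,interpolation=cv2.INTER_CUBIC))
E
python3 st.py
```

```text
clock: 5.33
tool_pos: [0.4289, -0.0016, 0.0434]
eef_rot: [1.0, -0.025, -0.004, 0.0]
contact_force: [0.9, 0.1, 0.6]
opening: 0.006
finger_force: 0.0
5.3833 [ 0.4299 -0.0016  0.0443] yaw -2.91 q [-0.1   0.83 -0.    2.27  0.06  0.04 -1.78] F [-0.5 -0.   0.3]
[[ 0.999 -0.051 -0.005]
 [-0.051 -0.999 -0.   ]
 [-0.005  0.    -1.   ]]
```

View pics/s3.png

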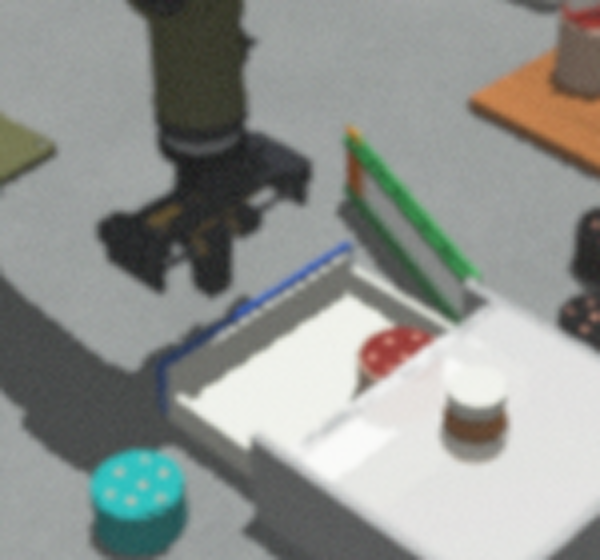

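```bash
python3 - <<'E'
from h import *
d=np.load("s3.npy")
for v in range(197,205):print(v,[px("scene",d,u,v,0).round(3) for u in(252,254)])
print(proj("scene",[[.437,-.01,z] for z in(.03,.05,.07)]).round(1))
E
```

```text
197 [array([ 0.436, -0.014,  0.087]), array([ 0.435, -0.003,  0.08 ])]
198 [array([ 0.44 , -0.018,  0.087]), array([ 0.436, -0.005,  0.077])]
199 [array([ 0.439, -0.018,  0.082]), array([ 0.438, -0.007,  0.075])]
200 [array([ 0.434, -0.013,  0.072]), array([ 0.434, -0.004,  0.067])]
201 [array([ 0.438, -0.017,  0.072]), array([ 0.434, -0.004,  0.062])]
202 [array([ 0.438, -0.018,  0.068]), array([ 0.434, -0.004,  0.057])]
203 [array([ 0.436, -0.016,  0.061]), array([ 0.435, -0.006,  0.055])]
204 [array([ 0.435, -0.015,  0.056]), array([ 0.386,  0.04 , -0.006])]
[[254.  209.2]
 [253.7 204.8]
 [253.3 200.4]]
```

The tips now stand at about 0.053 m, 35 mm in front of the panel (tip at crop (215,290), panel rim (165,370)–(350,248)). I'll push gently.

```bash
python3 -m inch '-1 .008 0 0 0 0 0;-1 .008 0 0 0 0 0;-1 .008 0 0 0 0 0;-1 .005 0 0 0 0 0;-1 .005 0 0 0 0 0;-1 .005 0 0 0 0 0;-1 .005 0 0 0 0 0;-1 .005 0 0 0 0 0'
python3 -m inch '-1 .008 0 0 0 0 0;-1 .008 0 0 0 0 0;-1 .008 0 0 0 0 0;-1 .008 0 0 0 0 0'
python3 - <<'E'
from h import *
a,d=snapshot("top");cv2.imwrite("pics/t3.png",cv2.resize(a[120:290,195:385,::-1],None,fx=3.5,fy=3.5,interpolation=cv2.INTER_CUBIC))
h=cv2.cvtColor(a,cv2.COLOR_RGB2HSV);m=cv2.inRange(h,(108,130,60),(125,255,255));m[:210]=0
v,u=np.nonzero(m);k=(u>250)&(u<345);print(k.sum(),[ray("top",float(x),float(np.median(v[u==x])),.07)[:2].round(3) for x in np.unique(u[k])[::4]])
E
python3 st.py
```

```text
clock: 6.05
tool_pos: [0.479, -0.0043, 0.0449]
eef_rot: [1.0, -0.026, -0.002, 0.0]
contact_force: [-1.2, 0.4, 1.6]
opening: 0.002
finger_force: 1.0
clock: 6.38
tool_pos: [0.5123, -0.0063, 0.0448]
eef_rot: [1.0, -0.026, -0.001, 0.0]
contact_force: [-2.8, -0.8, 1.9]
opening: 0.004
finger_force: 1.1
10 [array([0.529, 0.104]), array([ 0.515, -0.109])]
6.4333 [ 0.5151 -0.0062  0.0449] yaw -2.97 q [-0.07  0.85 -0.02  2.03  0.06  0.26 -1.76] F [ 1.8 -0.8 -0.9]
[[ 0.999 -0.052  0.001]
 [-0.052 -0.999 -0.   ]
 [ 0.001  0.    -1.   ]]
```

The panel is moving, now at x≈0.522. Next, most of the way, then slowly until the stop.

```bash
python3 -m inch '-1 .008 0 0 0 0 0;-1 .008 0 0 0 0 0;-1 .008 0 0 0 0 0;-1 .008 0 0 0 0 0;-1 .008 0 0 0 0 0;-1 .008 0 0 0 0 0;-1 .008 0 0 0 0 0;-1 .008 0 0 0 0 0;-1 .006 0 0 0 0 0;-1 0 0 0 0 0 0'
python3 -m inch '-1 .003 0 0 0 0 0;-1 .003 0 0 0 0 0;-1 .003 0 0 0 0 0'
python3 -m inch '-1 .003 0 0 0 0 0;-1 .003 0 0 0 0 0'
```

```text
clock: 7.27
tool_pos: [0.5842, -0.0091, 0.0447]
eef_rot: [1.0, -0.026, 0.001, -0.0]
contact_force: [-0.3, -0.1, -0.6]
opening: 0.006
finger_force: 0.0
clock: 7.52
tool_pos: [0.5902, -0.0092, 0.0446]
eef_rot: [1.0, -0.025, -0.002, -0.0]
contact_force: [-1.5, 0.3, 0.8]
opening: 0.006
finger_force: 0.9
clock: 7.68
tool_pos: [0.5965, -0.0096, 0.0446]
eef_rot: [1.0, -0.025, -0.002, -0.0]
contact_force: [-0.9, 1.1, -0.2]
opening: 0.007
finger_force: 0.9
```

```bash
python3 -m inch '-1 .003 0 0 0 0 0;-1 .002 0 0 0 0 0'; python3 -m inch '-1 .002 0 0 0 0 0;-1 0 0 0 0 0 0'; python3 -m inch '-1 .002 0 0 0 0 0;-1 0 0 0 0 0 0'
```

```text
clock: 7.85
tool_pos: [0.6007, -0.01, 0.0444]
eef_rot: [1.0, -0.025, -0.002, -0.0]
contact_force: [-5.8, 2.0, 4.7]
opening: 0.01
finger_force: 2.7
clock: 8.02
tool_pos: [0.6006, -0.0101, 0.0443]
eef_rot: [1.0, -0.026, -0.004, -0.0]
contact_force: [-6.4, 2.8, 5.7]
opening: 0.006
finger_force: 3.4
clock: 8.18
tool_pos: [0.6006, -0.0101, 0.0442]
eef_rot: [1.0, -0.026, -0.006, 0.0]
contact_force: [-10.5, 2.2, 9.8]
opening: 0.004
finger_force: 5.2
```

The tray hit its stop at TCP x = 0.6006, where expected. I'll retreat, rise, and cross over the door to its outer side while turning to match the door.

```bash
python3 -m inch '-1 -.01 0 0 0 0 0;-1 -.025 0 0 0 0 0;-1 -.03 0 0 0 0 0;-1 -.03 0 0 0 0 0;-1 -.035 0 0 0 0 0;-1 0 0 -.035 0 0 0;-1 0 0 -.035 0 0 0;-1 0 0 -.035 0 0 0;-1 0 0 0 0 0 0'
python3 -m inch '-1 -.006 -.035 0 0 0 0;-1 -.006 -.035 0 0 0 0;-1 -.006 -.035 0 0 0 0;-1 -.006 -.035 0 0 0 0;-1 -.003 -.035 0 0 0 0;-1 0 -.035 0 0 0 0;-1 0 -.035 0 0 0 0;-1 0 0 0 0 0 -.12;-1 0 0 0 0 0 -.12;-1 0 0 0 0 0 -.12;-1 0 0 0 0 0 -.12;-1 0 0 0 0 0 -.12;-1 0 0 0 0 0 -.12;-1 0 0 0 0 0 -.12;-1 0 0 0 0 0 -.12;-1 0 0 0 0 0 -.12;-1 0 0 0 0 0 -.12;-1 0 0 0 0 0 0'
python3 - <<'E'
from h import *
a,d=snapshot("top");cv2.imwrite("pics/t4.png",cv2.resize(a[120:290,195:385,::-1],None,fx=3.5,fy=3.5,interpolation=cv2.INTER_CUBIC))
E
python3 st.py
```

```text
clock: 8.93
tool_pos: [0.4804, -0.0043, 0.1552]
eef_rot: [1.0, -0.026, 0.005, -0.0]
contact_force: [0.7, 1.0, 0.1]
opening: 0.005
finger_force: 0.0
clock: 10.43
tool_pos: [0.4624, 0.242, 0.1498]
eef_rot: [0.839, 0.544, -0.0, -0.001]
contact_force: [-0.3, -0.1, -0.1]
opening: 0.004
finger_force: 0.0
10.4833 [0.4622 0.2421 0.1498] yaw 65.64 q [-0.39  0.68 -0.3   1.95  0.35  0.56 -1.35] F [-0.   0.  -0.7]
[[ 0.412  0.911 -0.002]
 [ 0.911 -0.412  0.001]
 [ 0.    -0.002 -1.   ]]
```

View pics/t4.png

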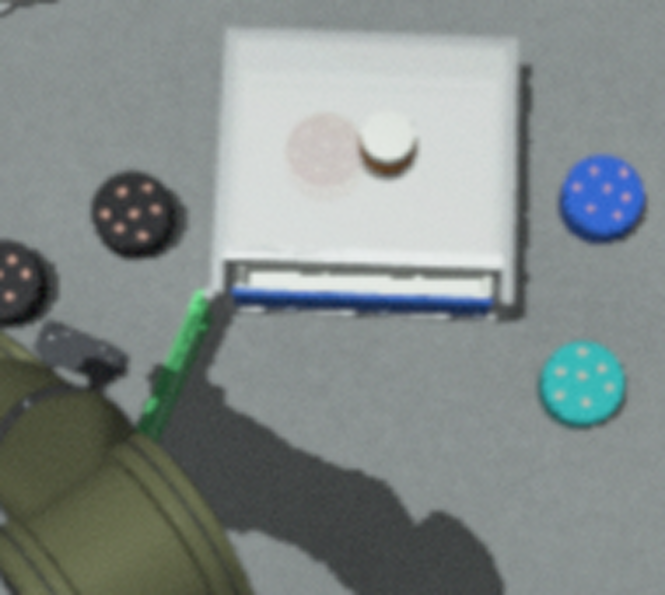

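Tray home (blue panel at crop (235–490,300), just inside the mouth) and salami under the lid at (325,150). Now down beside the door's outer face and touch it.

```bash
python3 -m inch '-1 0 0 .03 0 0 0;-1 0 0 .03 0 0 0;-1 0 0 .025 0 0 0;-1 0 0 .02 0 0 0;-1 -.005 0 0 0 0 0;-1 -.005 0 0 0 0 0;-1 -.005 0 0 0 0 0;-1 -.005 0 0 0 0 0;-1 -.004 0 0 0 0 0;-1 -.004 0 0 0 0 0;-1 -.003 0 0 0 0 0'
cat > dr.py <<'E'
from h import *
H=np.array([.6124,.1194]);s=get_state();p=s['tool_pos'][:2]-H;m=R.from_quat(s['eef_rot']).as_matrix()
yaw=np.degrees(np.arctan2(m[1,0],m[0,0]));rr=np.hypot(*p)
b=np.degrees(np.arctan2(p[1],p[0])+np.arctan2(.021,np.sqrt(rr**2-.021**2)))%360
print(s['clock'],s['tool_pos'].round(4),"yaw+90",yaw+90,"beta",b,"open deg",267-b,"L",np.sqrt(rr**2-.021**2),"F tool",(m.T@s['contact_force']).round(1),"q",s['q'].round(2))
E
python3 dr.py
```

```text
clock: 11.4
tool_pos: [0.4488, 0.2135, 0.0457]
eef_rot: [0.84, 0.543, -0.0, -0.001]
contact_force: [-0.1, 0.4, 0.1]
opening: 0.006
finger_force: 0.2
11.4 [0.4488 0.2135 0.0457] yaw+90 155.78595277962975 beta 156.47883679675587 open deg 110.52116320324413 L 0.18756852593375867 F tool [ 0.4 -0.3 -0.1] q [-0.44  0.85 -0.15  2.08  0.46  0.25 -1.42]
```

At contact. I'll swing the door about 34° along its arc and check.

```bash
python3 -m inch '-1 -.007 0 0 0 0 0;-1 -.0113 -.0009 0 0 0 -.06;-1 -.0113 -.0009 0 0 0 -.06;-1 -.0113 -.0009 0 0 0 -.06;-1 -.0113 -.0009 0 0 0 -.06;-1 -.0113 -.0009 0 0 0 -.06;-1 -.0113 -.0009 0 0 0 -.06;-1 -.0113 -.0009 0 0 0 -.06;-1 -.0113 -.0009 0 0 0 -.06;-1 -.0113 -.0009 0 0 0 -.06;-1 -.0113 -.0009 0 0 0 -.06;-1 0 0 0 0 0 0'
python3 dr.py
python3 - <<'E'
from h import *
a,d=snapshot("scene");cv2.imwrite("pics/s5.png",cv2.resize(a[130:290,200:390,::-1],None,fx=3.5,fy=3.5,interpolation=cv2.INTER_CUBIC))
E
```

```text
clock: 12.4
tool_pos: [0.4194, 0.0957, 0.0452]
eef_rot: [0.642, 0.767, -0.002, -0.001]
contact_force: [-0.1, -0.4, -1.1]
opening: 0.007
finger_force: 0.0
12.4 [0.4194 0.0957 0.0452] yaw+90 190.09053002349626 beta 193.20489971001572 open deg 73.79510028998428 L 0.19327231307835335 F tool [-0.4 -0.1  1.1] q [-0.28  0.83 -0.08  2.27  0.89  0.08 -1.05]
```

View pics/s5.png

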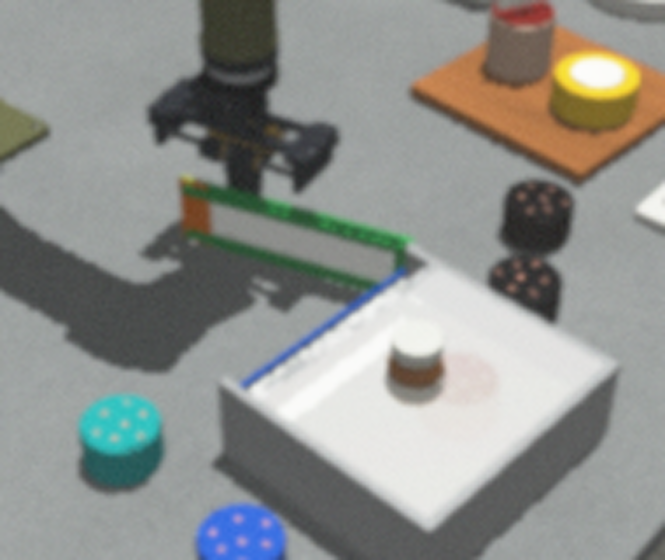

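The fingers are on the door's outer face and the door is about 74° open (free edge at crop (190,205)). I'll carry on.

```bash
python3 -m inch '-1 -.0113 -.0007 0 0 0 -.063;-1 -.0113 -.0007 0 0 0 -.063;-1 -.0113 -.0007 0 0 0 -.063;-1 -.0113 -.0007 0 0 0 -.063;-1 -.0113 -.0007 0 0 0 -.063;-1 -.0113 -.0007 0 0 0 -.063;-1 -.0113 -.0007 0 0 0 -.063;-1 -.0113 -.0007 0 0 0 -.063;-1 -.0113 -.0007 0 0 0 -.063;-1 -.0113 -.0007 0 0 0 -.063;-1 0 0 0 0 0 0'
python3 dr.py
```

```text
clock: 13.37
tool_pos: [0.4644, -0.0054, 0.0448]
eef_rot: [0.374, 0.927, -0.0, -0.001]
contact_force: [0.7, -0.7, 0.1]
opening: 0.003
finger_force: 0.0
13.3667 [ 0.4644 -0.0054  0.0448] yaw+90 226.08965925178765 beta 226.36128986463584 open deg 40.638710135364164 L 0.1924081975636176 F tool [-1.  -0.  -0.1] q [ 0.16  0.86 -0.4   2.16  1.08  0.34 -0.37]
```

```bash
python3 -m inch '-1 -.0116 -.0008 0 0 0 -.06;-1 -.0116 -.0008 0 0 0 -.06;-1 -.0116 -.0008 0 0 0 -.06;-1 -.0116 -.0008 0 0 0 -.06;-1 -.0116 -.0008 0 0 0 -.06;-1 -.0116 -.0008 0 0 0 -.06;-1 -.0116 -.0008 0 0 0 -.06;-1 -.0116 -.0008 0 0 0 -.06;-1 -.0058 -.0005 0 0 0 -.03;-1 -.0058 -.0005 0 0 0 -.03;-1 0 0 0 0 0 0'
python3 dr.py
```

```text
clock: 14.28
tool_pos: [0.5498, -0.0606, 0.0444]
eef_rot: [0.112, 0.994, 0.0, -0.001]
contact_force: [0.3, -0.5, -0.9]
opening: 0.001
finger_force: 0.0
14.2833 [ 0.5498 -0.0606  0.0444] yaw+90 257.1241320671543 beta 257.1602788900318 open deg 9.839721109968195 L 0.18941726877684578 F tool [-0.4 -0.5  0.9] q [ 0.41  0.97 -0.68  1.89  0.99  0.67  0.46]
```

Remaining: 0.17 rad. Slowly to the stop.

```bash
python3 -m inch '-1 -.0047 -.0004 0 0 0 -.025;-1 -.0047 -.0004 0 0 0 -.025;-1 -.0047 -.0004 0 0 0 -.025;-1 -.0047 -.0004 0 0 0 -.025;-1 -.0047 -.0004 0 0 0 -.025;-1 -.003 -.0002 0 0 0 -.015;-1 -.002 0 0 0 0 -.01'
python3 -m inch '-1 -.0025 0 0 0 0 -.01;-1 0 0 0 0 0 0'; python3 dr.py
python3 -m inch '-1 -.0025 0 0 0 0 0;-1 0 0 0 0 0 0'; python3 dr.py
```

```text
clock: 14.87
tool_pos: [0.5766, -0.0674, 0.0445]
eef_rot: [0.036, 0.999, 0.0, -0.002]
contact_force: [-1.5, -0.3, -0.1]
opening: 0.005
finger_force: 0.2
clock: 15.03
tool_pos: [0.5797, -0.0679, 0.0446]
eef_rot: [0.031, 1.0, 0.0, -0.001]
contact_force: [0.7, -0.8, 0.6]
opening: 0.008
finger_force: 0.0
15.0333 [ 0.5797 -0.0679  0.0446] yaw+90 266.39769103890364 beta 266.4268767486283 open deg 0.5731232513717259 L 0.1889941549940656 F tool [-0.7 -0.8 -0.6] q [ 0.44  1.   -0.74  1.8   0.97  0.76  0.68]
clock: 15.2
tool_pos: [0.5811, -0.0682, 0.0445]
eef_rot: [0.031, 1.0, -0.0, -0.002]
contact_force: [-2.0, 0.2, 0.7]
opening: 0.008
finger_force: 1.2
15.2 [ 0.5811 -0.0682  0.0445] yaw+90 266.4057932794558 beta 266.85833892073083 open deg 0.14166107926916993 L 0.18900577847533775 F tool [ 2.   0.1 -0.7] q [ 0.44  1.01 -0.74  1.79  0.97  0.76  0.68]
```

```bash
python3 -m inch '-1 -.0025 0 0 0 0 0;-1 0 0 0 0 0 0'; python3 -m inch '-1 -.002 0 0 0 0 0;-1 0 0 0 0 0 0';python3 -m inch '-1 -.002 0 0 0 0 0;-1 0 0 0 0 0 0'; python3 dr.py
```

```text
clock: 15.37
tool_pos: [0.581, -0.0682, 0.0445]
eef_rot: [0.031, 1.0, -0.0, -0.005]
contact_force: [-8.3, 1.2, 7.1]
opening: 0.007
finger_force: 4.3
clock: 15.53
tool_pos: [0.5809, -0.0683, 0.0444]
eef_rot: [0.031, 1.0, -0.001, -0.006]
contact_force: [-13.7, 2.0, 11.5]
opening: 0.003
finger_force: 6.6
clock: 15.7
tool_pos: [0.5809, -0.0683, 0.0444]
eef_rot: [0.031, 0.999, -0.001, -0.008]
contact_force: [-17.9, 1.9, 15.0]
opening: 0.008
finger_force: 9.0
15.7 [ 0.5809 -0.0683  0.0444] yaw+90 266.4960553943299 beta 266.80788248138657 open deg 0.19211751861342918 L 0.18917722602253761 F tool [ 18.2   0.8 -14.7] q [ 0.44  1.01 -0.74  1.78  0.96  0.78  0.7 ]
```

At the hard stop. Back off along the outer normal, rise, and look.

```bash
python3 -m inch '-1 .008 0 0 0 0 0;-1 .02 0 0 0 0 0;-1 .03 0 0 0 0 0;-1 .03 0 0 0 0 0;-1 .02 0 0 0 0 0;-1 0 0 -.035 0 0 0;-1 0 0 -.035 0 0 0;-1 0 0 -.035 0 0 0;-1 .02 0 -.035 0 0 0;-1 0 0 0 0 0 0;-1 0 0 0 0 0 0'
python3 st.py; python3 - <<'E'
from h import *
a,d=snapshot("top");b,_=snapshot("scene")
c=np.hstack([a[110:290,180:390,::-1],b[130:310,190:400,::-1]])
cv2.imwrite("pics/f.png",cv2.resize(c,(800,343),interpolation=cv2.INTER_CUBIC))
E
```

```text
clock: 16.62
tool_pos: [0.4619, -0.0611, 0.1866]
eef_rot: [0.032, 1.0, -0.0, 0.001]
contact_force: [0.1, 0.3, -0.5]
opening: 0.007
finger_force: 0.0
16.6167 [ 0.4619 -0.0611  0.1866] yaw 176.38 q [ 0.58  0.68 -0.89  2.06  0.78  0.78  0.71] F [ 0.1  0.3 -0.5]
[[-0.998  0.063  0.001]
 [ 0.063  0.998 -0.001]
 [-0.002 -0.001 -1.   ]]
```

View pics/f.png

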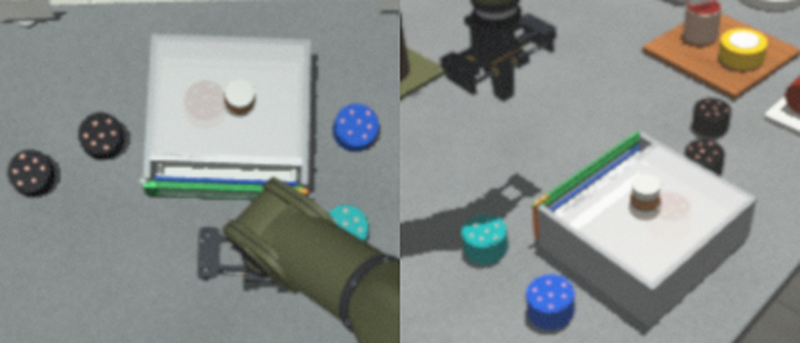

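The door is flush across the mouth (left view (145–310,188), right view (540,205)–(645,140)). The tray is home with the salami inside, the mustard and other goods look untouched, and the robot is clear.

```bash
python3 -c "
from plant import r
print(r.finish_job())"
```

```text
the job is handed in; nothing more can be done
None
```

The salami keeper is closed and the job is handed in: tray pushed home to its stop, then the door pushed shut to its stop, with the salami still in the tray; on the first try the fingertips skimmed over the tray's front panel without touching it and had to be lowered.

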